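# Seat a gem mounting in the jig and hold the loupe over it at focal height

## Robot

A 6-joint arm with a two-finger parallel gripper is mounted at the origin on the work surface. World frame = base frame: x ahead of the robot, y to its left, z up, the work surface at z = 0. Lengths are in m, angles in rad, forces in N, time in s.
With the tool pointing down it reaches from about 0.25 to 0.725 m from the base axis. Payload 4 kg.
Tool frame: the origin (TCP) lies midway between the tips of the shut fingers; the grasp point (between the pads) lies 19 mm behind it; y points along the fingers, z is the direction in which the jaws open and shut, and the axes are right-handed (so a half turn about y gives the same grasp; the last joint's range is limited). The gripper opens to 85 mm and grips with 20 to 120 N. Pads are 22 mm wide; open, the fingers measure 114 mm over their backs; the gripper's body (76 mm by 85 mm) begins 54 mm behind the grasp point. The pads swing forward as they close: fully open they stand 13 mm farther back than shut.
Start: joints at [0, 0.241, 0.005, 1.335, 0, 1.571], TCP at [0.5, -0, 0.231] pointing down, gripper open.
Joint ranges: [-2.72, 2.72], [-1.05, 1.87], [-1.09, 1.28], [-1.99, 2.15], [-1.42, 1.44], [-3.14, 3.14]. Speed limits (rad/s): [2.79, 2.79, 3.14, 3.14, 3.14, 3.14].

## Interface

Orientations are given as a unit quaternion [x, y, z, w].
In Python, from workcell import bot gives the robot as it stands. The module is installed in compiled form; this text tells all that it offers.
- The arm moves only by the shell command python3 -m handwheel 'ROWS' [OPENING]. ROWS is JSON, a list of rows, each a list of 6 numbers: the shift along the tool's x, y, z in units of 25 mm (1.0 is 25 mm), then the turn, a rotation vector about the tool's x, y, z in units of 10 degrees (1.0 is 10 degrees). A call has exactly 5 rows; each row is the pose to reach, as a shift and turn from the pose commanded when the call began, along the tool's axes at that moment; what a row does not reach only later rows make up. A row lasts 1/8 s, in which the tool goes at most 62.5 mm and 10.7 degrees, less where a joint would pass 70% of its speed; a pose out of reach is approached as far as the arm can. A call with a gripper value outside its range is refused whole. OPENING is the gripper command: -1 is shut, 1 is fully open, values between are in proportion, set as the call begins (- or left out, the last holds). The fingers move at their own pace and stop on an object; the grip force is fixed at half the most. Time passes only in rows, so rows that repeat a pose let the fingers close, or fill a call up. It gives the time, the measured TCP pose, the force and the opening at its end, in the units of the state.
- bot.get_obs(): the state, without advancing time (a new reading comes with each control period).
- bot.camera(name): name is "scene" or "side" or "wrist"; returns a dict with "color" (480x640x3 uint8, red, green, blue), "fx", "fy", "cx", "cy" (pixels), "rvec" (rotation vector, rad) and "tvec" (3), from world to camera coordinates, as OpenCV has them. Camera axes: x right, y down, z forward; pixel columns grow to the right and rows downward; lengths in m; the calibration is good to about 2 mm. A picture is of the moment at which its call begins. There is no depth.
- bot.job_done(): hands the job in, once; it reports no verdict.
The state is a dict: "clock": time; "joint_pos": joint angles; "joint_vel": joint speeds; "tau": joint torques, N m; "eef_pos": TCP position; "tool_rot": TCP orientation; "ft_force": force on the tool from outside, world axes, zero at the start; "ft_torque": the same for the moment, N m; "grip_width": finger opening in m.
Only numpy, scipy, OpenCV 4.12 (cv2) and the standard library are available. Lean on these libraries where they do the work, as an engineer would, in place of code of your own. Each camera call takes 0.05 s, during which the arm holds its last target.

## Task

Take the mounting with the red stone out of the wooden rack, plug its square shank fully home in the square socket of the inspection jig and let go of it; then pick up the loupe by its handle and hold it level, its lens centred over the red stone and at the height of the blue collar that marks the focal height on the jig's post. The program finishes while still holding the loupe there, steady and touching nothing but the gripper. Do not shift the blue collar or disturb the green mounting and the other things on the bench.

Things in the scene. Friction and masses are not known exactly. Their poses are not given: they have to be found in the camera images.
- red_mounting: Brass gem mounting, red stone on top, ~90 g. Square shank 18 mm, 24 long, lowest 5 mm tapering to 14; then square head 28 x 28 x 28 mm, flats parallel to the shank's; steel bezel, stone 16 mm across. 62 mm in all. Origin: centre of the shank's foot; z up, x, y square to the flats. Any quarter turn fits the socket. Starts upright in either rack hole.
- red_mounting_shoulder (a point): On the red mounting: centre of the head's underside, 24 mm above the origin. It lies in the plane of the socket's mouth when the mounting is fully home.
- red_mounting_stone (a point): On the red mounting: centre of the top of the red stone, 62 mm above the origin.
- green_mounting: A second mounting, the same but with a green stone, in the rack's other hole, 76 mm from the red one. Leave it alone.
- rack: Dark wooden block fixed to the bench, 150 (x) x 50 (y) x 32 mm high, with two square through holes of 22 mm at x = -38 and +38 mm, in which the mountings hang by their shoulders (on its top), flats along its x and y. Grip a head with the fingertips above its top. Origin: centre of its underside. It stands left or right of the jig, the loupe's rest on the other side.
- jig: Inspection jig fixed to the bench: grey base plate 8 mm thick, x = -45 to +120 mm, 80 mm wide; aluminium socket block 60 x 60 mm, 34 mm high, centred on the origin; at x = +100 mm an upright steel post, 10 mm across, 200 mm high, on the side away from the robot, carrying the blue collar. Origin on the bench under the socket's centre, z up.
- socket (a point): Centre of the square socket's mouth, on top of the socket block, 34 mm above the bench. The hole is 19.5 x 19.5 mm and 29 mm deep, its sides along the jig's x and y.
- focal_mark (a point): Centre of the blue collar, on the post's axis: its height is the focal height for the centre of the lens, 122 to 162 mm above the bench (the seated red stone's top is at 72 mm). The collar is 22 mm across and 10 mm high, held on the post by friction of 6 N.
- loupe: Loupe, ~80 g: round lens in a steel rim 64 mm across, 8 mm thick, and a straight black handle 16 x 16 mm in section, 88 mm long. Origin: centre of the lens, mid-thickness; z is the lens's axis, up; the handle runs along -x, x = -46 to -134 mm, centred on the lens's mid-plane. Starts level on its rest, origin 30 mm above the bench, lens away from the robot. Mass centre near x = -67 mm.
- loupe_grip (a point): On the loupe: the place to grip its handle from above, fingers closing along the loupe's y; 80 mm from the lens's centre, on the handle's centre line. At the start it is 30 mm above the bench, with free space under and beside it.
- rest: The loupe's rest, fixed to the bench: a wooden plate 170 x 50 x 4 mm from x = -50 to +120 mm with two cork blocks, one under the handle's end (x -50 to -36, 22 mm high), one under the lens rim (x +50 to +114, 26 mm high). Origin on the bench under the place to grip the loupe, x towards the lens.
- jar: Closed jar with a white lid, 60 mm across, 70 mm high. Origin at the centre of its underside. Bystander.
- tin: Steel tin, 72 mm across, 100 mm high. Origin at the centre of its underside. Bystander.
- brush: Bench brush, 170 mm long, lying along its x. Bystander.
- bench_block: Flat square steel bench block, 70 x 70 x 20 mm. Origin at the centre of its underside. Bystander.
There are look-alikes about, which are no part of the job. Leave any yellow look-alike of the rest alone.

How it is judged:
By the outcome, as a careful person would: the job done as asked, in the order asked, and still so for the second after the job is handed in, while the arm keeps its last pose, push and grip.
It also fails if it takes over 64 s, if anything falls off the work surface, if the arm or the gripper's body presses on something with over 40 N, if the wrist force passes 120 N, or if a joint passes its speed limit or range.

## Working session

There is one attempt and no reset: what is moved stays moved. The work goes in short steps, Python scripts to look and compute and a shell command to move; the robot and the scene stay as the last step left them, time stands still between calls to the robot, and variables do not carry over. Pictures are saved under pics/ and viewed, and the job is handed in when it is done.

```bash
mkdir -p pics; python3 - <<'E'
from workcell import bot
import cv2
o=bot.get_obs()
print({k:(v if not hasattr(v,'tolist') else [round(x,4) for x in v]) if not isinstance(v,float) else v for k,v in o.items()})
for n in ("scene","side","wrist"):
    c=bot.camera(n); cv2.imwrite(f"pics/{n}0.png",c["color"][:,:,::-1])
    print(n,c["fx"],c["cx"],c["cy"],c["rvec"],c["tvec"])
E
```

```text
{'clock': 0.0, 'joint_pos': [np.float64(-0.0), np.float64(0.2414), np.float64(0.0037), np.float64(1.3352), np.float64(0.0), np.float64(1.5708)], 'joint_vel': [np.float64(-0.0014), np.float64(0.0019), np.float64(0.0006), np.float64(0.0001), np.float64(0.0002), np.float64(0.0018)], 'tau': [np.float64(0.0006), np.float64(-37.2316), np.float64(25.2407), np.float64(0.0168), np.float64(0.0), np.float64(0.0)], 'eef_pos': [np.float64(0.4994), np.float64(-0.0), np.float64(0.2304)], 'tool_rot': [np.float64(0.5005), np.float64(-0.5005), np.float64(0.4995), np.float64(-0.4995)], 'ft_force': [np.float64(-0.0895), np.float64(0.1765), np.float64(-0.0259)], 'ft_torque': [np.float64(0.017), np.float64(0.009), np.float64(0.0014)], 'grip_width': 0.08542587395346636}
scene 566.6467156453881 313.94017182671615 247.64754165547163 [ 2.07348136  0.9541298  -0.48715542] [-0.32759822 -0.14673664  1.95085561]
side 460.0065078082114 318.18187897566844 245.10605640681118 [ 0.55237271 -2.52126073  1.38549582] [0.47356041 0.17080513 0.93286458]
wrist 345.30799936806295 317.8207194373433 230.85516613276337 [-2.81595357e+00  6.88185643e-05  1.78807775e-03] [-0.49717581 -0.04152507  0.38024697]
```

View pics/scene0.png

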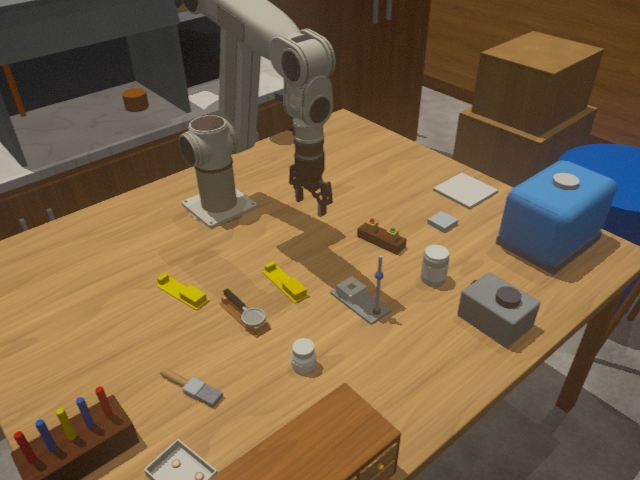

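View pics/side0.png

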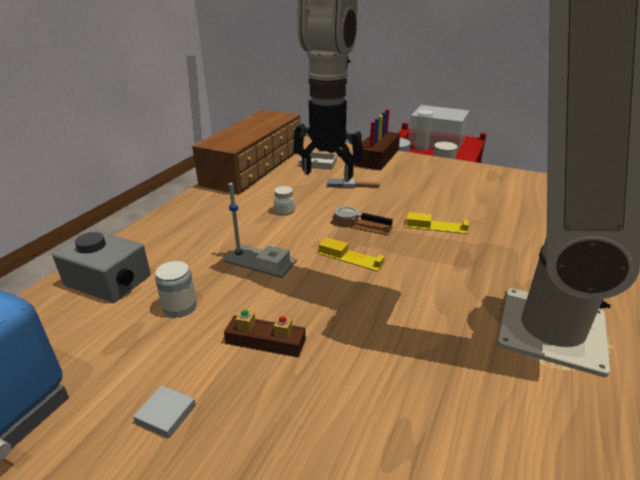

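View pics/wrist0.png

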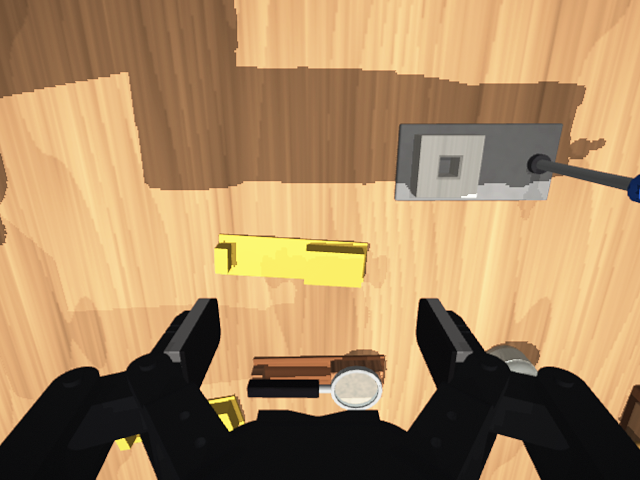

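Scene: robot top-left; red mounting at about (373,223) and green at (393,232) in the rack. The jig is at (362,297) with the collar at (379,275), and the loupe at (245,310) on a brown rest. Two yellow look-alikes of the rest lie at (286,282) and (182,291). I'll enlarge the crops.

```bash
cat > h.py <<'E'
import cv2, numpy as np
from workcell import bot
def grab(n,tag):
    c=bot.camera(n); cv2.imwrite(f"pics/{tag}.png",c["color"][:,:,::-1])
    np.savez(f"pics/{tag}.npz",**{k:np.asarray(v) for k,v in c.items() if k!="color"}); return c
def crop(tag,x,y,w,h,s):
    i=cv2.imread(f"pics/{tag}.png")[y:y+h,x:x+w]; i=cv2.resize(i,None,fx=s,fy=s,interpolation=cv2.INTER_CUBIC); return i
def cam(tag):
    c=np.load(f"pics/{tag}.npz"); R=cv2.Rodrigues(c["rvec"])[0]; t=c["tvec"].reshape(3)
    K=np.array([[c["fx"],0,c["cx"]],[0,c["fy"],c["cy"]],[0,0,1]],float); return K,R,t
def onz(tag,u,v,z):
    K,R,t=cam(tag); d=R.T@np.linalg.solve(K,[u,v,1]); o=-R.T@t
    return o+d*(z-o[2])/d[2]
def tri(obs):
    A=[]
    for tag,u,v in obs:
        K,R,t=cam(tag); P=K@np.c_[R,t]; A+= [u*P[2]-P[0], v*P[2]-P[1]]
    X=np.linalg.svd(np.array([a/np.linalg.norm(a[:3]) for a in A]))[2][-1]; return X[:3]/X[3]
def proj(tag,X):
    K,R,t=cam(tag); p=K@(R@np.asarray(X)+t); return p[:2]/p[2]
E
python3 - <<'E'
from h import *
for n in ("scene","side","wrist"): grab(n,n+"1")
a=crop("side1",215,300,100,60,7); cv2.imwrite("pics/c_side_rack.png",a)
a=crop("scene1",320,210,100,115,5); cv2.imwrite("pics/c_scene.png",a)
a=crop("wrist1",390,110,250,110,3.2); cv2.imwrite("pics/c_wj.png",a)
a=crop("wrist1",210,220,190,200,3); cv2.imwrite("pics/c_wl.png",a)
a=crop("side1",215,175,90,100,6); cv2.imwrite("pics/c_sj.png",a)
E
```

```text
(no output)
```

View pics/c_side_rack.png

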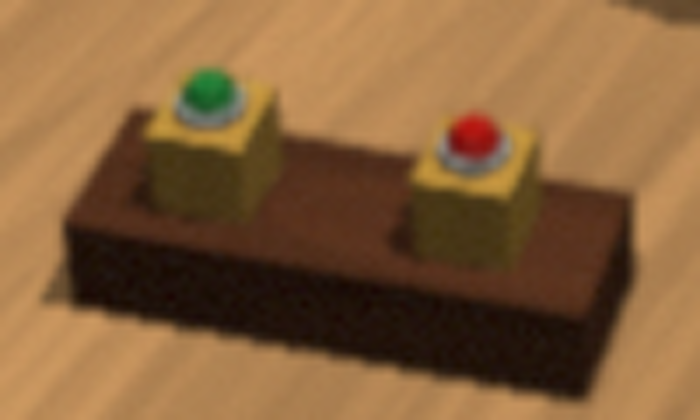

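View pics/c_scene.png

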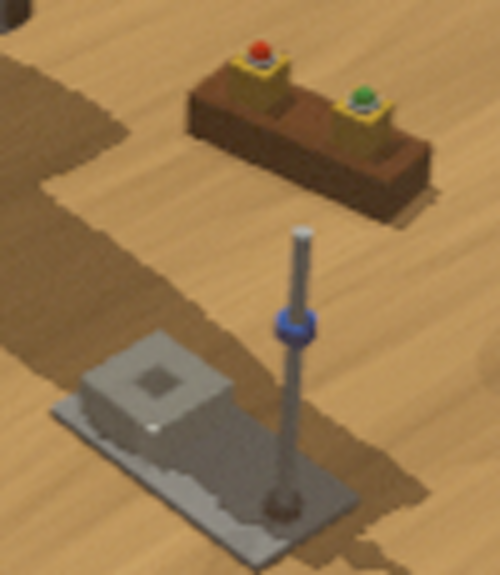

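View pics/c_wj.png

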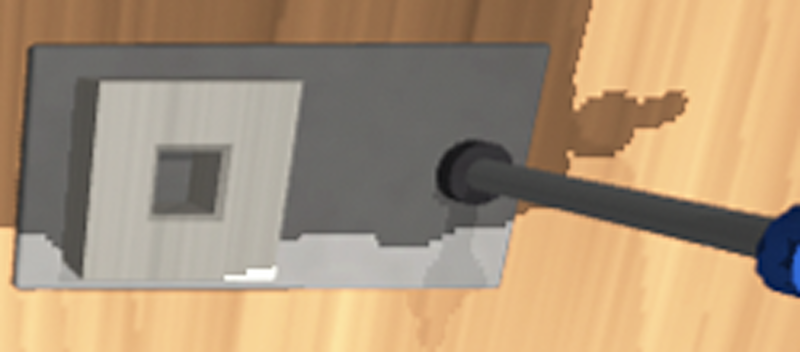

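View pics/c_wl.png

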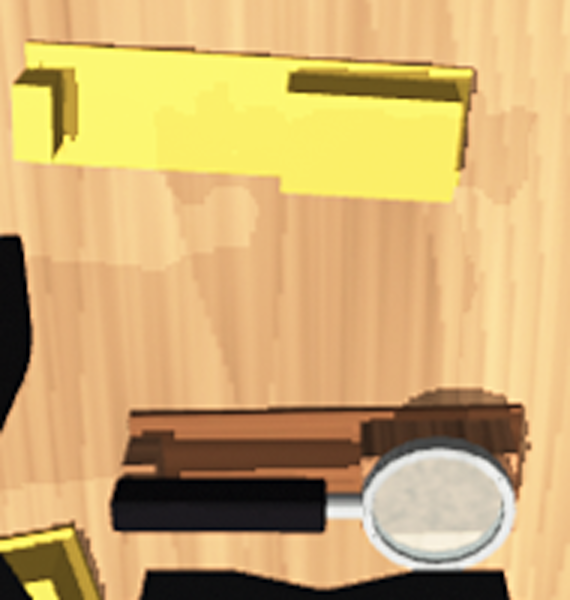

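View pics/c_sj.png

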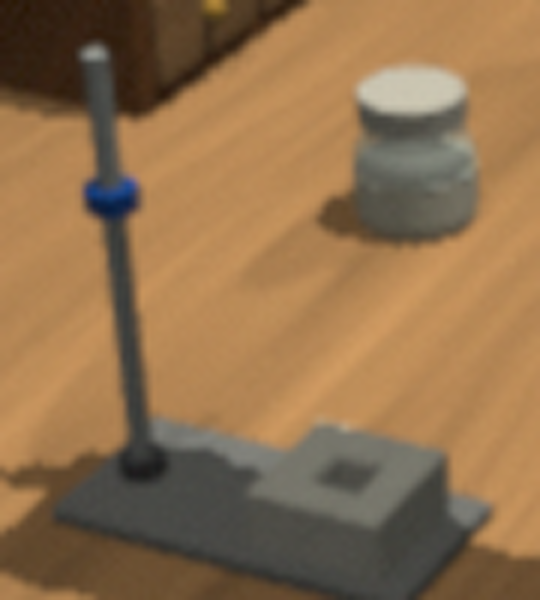

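```bash
python3 - <<'E'
from h import *
np.set_printoptions(precision=4,suppress=True)
s7=lambda x,y:(215+(x-0.0)/7-0.4,300+y/7-0.4)
s5=lambda x,y:(320+x/5-.4,210+y/5-.4)
w=lambda x,y:(390+x/3.2-.35,110+y/3.2-.35)
l=lambda x,y:(210+x/3-.33,220+y/3-.33)
s6=lambda x,y:(215+x/6-.4,175+y/6-.4)
print("red",tri([("side1",*s7(475,118)),("scene1",*s5(260,42))]),"side z70",onz("side1",*s7(475,118),.070),onz("scene1",*s5(260,42),.07))
print("green",tri([("side1",*s7(210,72)),("scene1",*s5(363,88))]),onz("side1",*s7(210,72),.070),onz("scene1",*s5(363,88),.07))
print("rack top side");P=[]
for p in [(68,225),(582,318),(632,198),(135,108)]: print(onz("side1",*s7(*p),.032))
print("head top red");
for p in [(412,187),(515,197),(540,132)]: print(onz("side1",*s7(*p),.060))
print("hole");
q=[onz("wrist1",*w(*p),.034) for p in [(157,145),(231,145),(221,220),(150,215)]]; print(np.array(q),np.mean(q,0))
q=[onz("wrist1",*w(*p),.034) for p in [(98,80),(303,80),(275,279),(82,279)]]; print(np.array(q),np.mean(q,0))
q=[onz("side1",*s6(*p),.034) for p in [(325,425),(445,460),(382,528),(248,490)]]; print("side block",np.array(q),np.mean(q,0))
q=[onz("wrist1",*w(*p),.008) for p in [(30,45),(548,45),(498,288),(16,287)]]; print("plate",np.array(q))
print("collar",tri([("side1",*s6(112,197)),("scene1",*s5(296,327)),]))
print("postbase",onz("wrist1",*w(474,173),.008))
q=[onz("wrist1",*l(*p),.03) for p in [(363,505),(516,505),(438,440),(438,568)]];print("lens",np.array(q),np.mean(q,0))
q=[onz("wrist1",*l(*p),.038) for p in [(116,480),(325,480),(325,504),(114,503)]];print("handle top",np.array(q),np.mean(q,0))
E
```

```text
red [0.4735 0.2637 0.0719] side z70 [0.4744 0.2616 0.07  ] [0.472  0.2659 0.07  ]
green [0.5486 0.2767 0.0715] [0.5495 0.2751 0.07  ] [0.5475 0.2784 0.07  ]
rack top side
[0.5775 0.3095 0.032 ]
[0.4328 0.2824 0.032 ]
[0.4412 0.2353 0.032 ]
[0.5879 0.2609 0.032 ]
head top red
[0.4823 0.2829 0.06  ]
[0.4556 0.2749 0.06  ]
[0.4615 0.2494 0.06  ]
hole
[[0.6144 0.0449 0.034 ]
 [0.6367 0.0449 0.034 ]
 [0.6366 0.0222 0.034 ]
 [0.6146 0.0237 0.034 ]] [0.6256 0.0339 0.034 ]
[[0.5948 0.0638 0.034 ]
 [0.6555 0.0638 0.034 ]
 [0.656  0.0036 0.034 ]
 [0.5955 0.0036 0.034 ]] [0.6254 0.0337 0.034 ]
side block [[0.6538 0.0071 0.034 ]
 [0.5961 0.01   0.034 ]
 [0.5957 0.0632 0.034 ]
 [0.6575 0.0619 0.034 ]] [0.6258 0.0356 0.034 ]
plate [[ 0.5797  0.0731  0.008 ]
 [ 0.7433  0.0731  0.008 ]
 [ 0.7441 -0.0055  0.008 ]
 [ 0.5809 -0.0052  0.008 ]]
collar [0.7285 0.0337 0.1368]
postbase [0.7281 0.033  0.008 ]
lens [[ 0.5135 -0.2394  0.03  ]
 [ 0.5768 -0.2394  0.03  ]
 [ 0.5434 -0.2067  0.03  ]
 [ 0.5457 -0.2727  0.03  ]] [ 0.5448 -0.2395  0.03  ]
handle top [[ 0.4143 -0.2194  0.038 ]
 [ 0.4978 -0.2194  0.038 ]
 [ 0.4978 -0.2314  0.038 ]
 [ 0.4127 -0.2309  0.038 ]] [ 0.4557 -0.2253  0.038 ]
```

```bash
cat >> h.py <<'E'
from scipy.spatial.transform import Rotation as Ro
def delta(goal,yawdeg):
    """goal TCP pos, jaw (tool z) heading in deg from +x; tool down"""
    o=bot.get_obs(); R=Ro.from_quat(o["tool_rot"]); p=np.array(o["eef_pos"])
    a=np.radians(yawdeg); z=np.array([np.cos(a),np.sin(a),0]); y=np.array([0,0,-1.]); x=np.cross(y,z)
    G=Ro.from_matrix(np.c_[x,y,z])
    s=R.inv().apply(np.asarray(goal)-p)/.025; r=np.degrees((R.inv()*G).as_rotvec())/10
    print("clock",round(o["clock"],2),"tcp",np.round(p,4),"yaw",np.round(np.degrees(np.arctan2(*R.as_matrix()[[1,0],2])),2),"tilt",np.round(R.as_matrix()[:2,1],4),"w",round(o["grip_width"],4),"F",np.round(o["ft_force"],1))
    print("q",np.round(o["joint_pos"],2)); print("shift",np.round(s,3),"turn",np.round(r,3))
E
python3 -m handwheel '[[-2.5,0.5,-0.2,0,-0.2,0],[-5,1,-0.5,0,-0.5,0],[-7.5,1.7,-0.8,0,-0.8,0],[-10,2.2,-1,0,-1.02,0],[-10.55,2.4,-1.04,0,-1.02,0]]' 0.4
python3 - <<'E'
from h import *
delta([.4735,.2637,.17],10.2)
grab("wrist","w2"); grab("scene","s2")
E
```

```text
clock: 0.92
eef_pos: [0.4729, 0.2667, 0.1703]
tool_rot: [0.544, -0.453, 0.452, -0.543]
ft_force: [0.5, -0.5, 0.3]
grip_width: 0.06
clock 0.93 tcp [0.4729 0.2667 0.1703] yaw 10.44 tilt [-0.001  -0.0002] w 0.06 F [ 0.5 -0.5  0.3]
q [0.51 0.36 0.01 1.22 0.   1.9 ]
shift [0.122 0.011 0.001] turn [ 0.006  0.024 -0.   ]
```

View pics/w2.png

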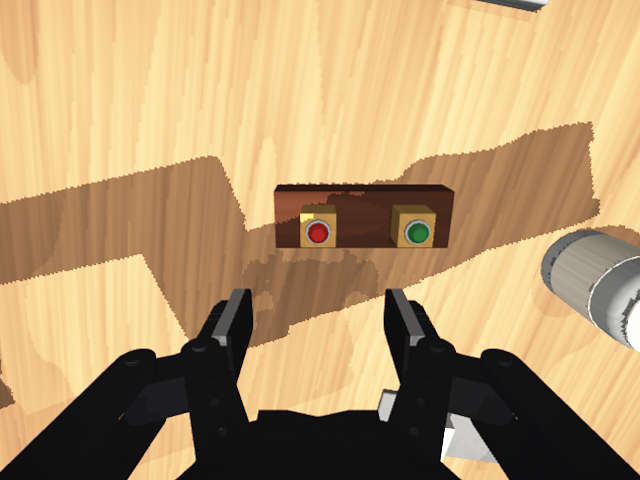

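Aligned with the rack: the red stone is at (318,232) and green at (418,232), between the fingers in column.

```bash
python3 - <<'E'
from h import *
cv2.imwrite("pics/c_w2.png",crop("w2",270,180,190,75,4.2))
E
```

```text
(no output)
```

View pics/c_w2.png

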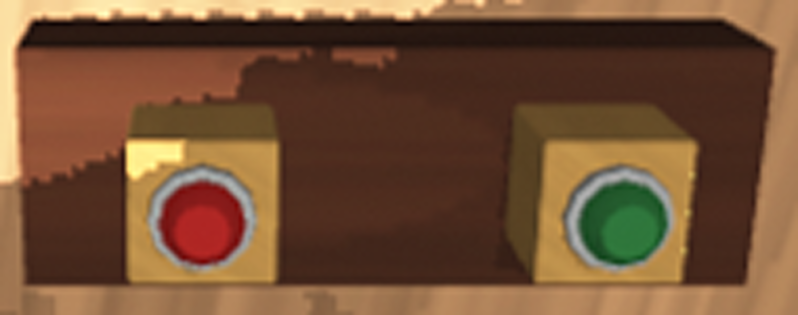

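```bash
python3 - <<'E'
from h import *
w=lambda x,y:(270+x/4.2-.4,180+y/4.2-.4)
q=np.array([onz("w2",*w(*p),.060) for p in [(127,138),(280,138),(278,283),(127,283)]]);print(q,q.mean(0))
q2=np.array([onz("w2",*w(*p),.060) for p in [(543,138),(697,140),(682,283),(536,283)]]);print(q2.mean(0), np.degrees(np.arctan2(*(q2.mean(0)-q.mean(0))[[1,0]])), q2.mean(0)-q.mean(0))
delta([*q.mean(0)[:2],.039],10.3)
E
```

```text
[[0.4553649  0.27560934 0.06      ]
 [0.48255171 0.28061256 0.06      ]
 [0.48773983 0.2530007  0.06      ]
 [0.4599879  0.24789283 0.06      ]] [0.47141108 0.26427886 0.06      ]
[0.54579266 0.27787299 0.06      ] 10.357186776270977 [0.07438158 0.01359413 0.        ]
clock 1.02 tcp [0.4731 0.2654 0.1702] yaw 10.39 tilt [-0.0016 -0.0009] w 0.0599 F [ 0.2 -0.2  0.3]
q [0.51 0.36 0.01 1.22 0.   1.9 ]
shift [ 0.031  5.247 -0.066] turn [0.01  0.009 0.003]
```

```bash
python3 -m handwheel '[[0.03,1.5,-0.04,0,0,0],[0.03,3,-0.04,0,0,0],[0.03,4.3,-0.04,0,0,0],[0.03,5.28,-0.04,0,0,0],[0.03,5.28,-0.04,0,0,0]]'
python3 - <<'E'
from h import *
delta([.472,.264,.038],10.3)
grab("wrist","w3");cv2.imwrite("pics/c_w3.png",crop("w3",180,180,280,200,2.8))
E
```

```text
clock: 1.65
eef_pos: [0.472, 0.2603, 0.0378]
tool_rot: [0.544, -0.455, 0.454, -0.54]
ft_force: [-0.5, -0.1, 0.8]
grip_width: 0.0597
clock 1.65 tcp [0.472  0.2603 0.0378] yaw 10.06 tilt [-0.0039 -0.0027] w 0.0597 F [-0.5 -0.1  0.8]
q [ 0.5   0.48 -0.18  0.91 -0.    1.9 ]
shift [-0.145 -0.007  0.025] turn [ 0.025 -0.024  0.011]
```

View pics/c_w3.png

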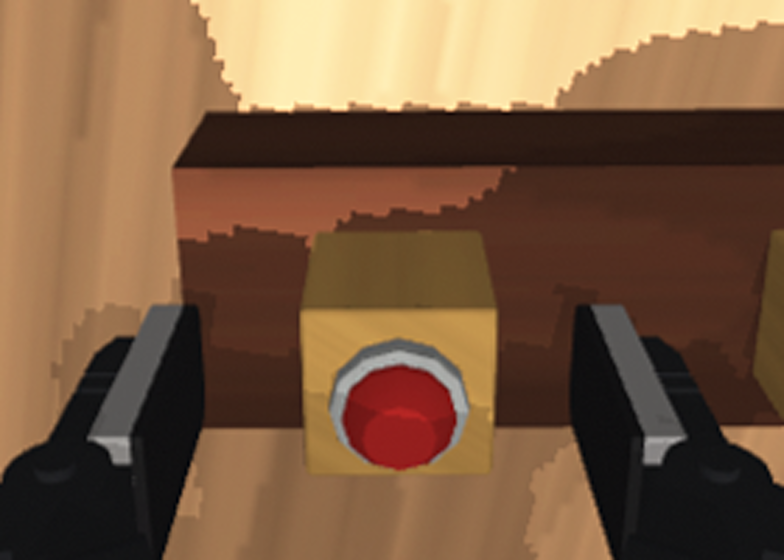

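```bash
python3 -m handwheel '[[-0.1,0,0,0,0,0],[-0.1,0,0,0,0,0],[-0.1,0,0,0,0,0],[-0.1,0,0,0,0,0],[-0.1,0,0,0,0,0]]' -1
python3 - <<'E'
from h import *
delta([.472,.264,.038],10.3)
grab("wrist","w4");cv2.imwrite("pics/c_w4.png",crop("w4",180,180,280,200,2.8))
E
```

```text
clock: 2.33
eef_pos: [0.474, 0.266, 0.0412]
tool_rot: [-0.541, 0.453, -0.454, 0.544]
ft_force: [-0.5, -1.3, 6.0]
grip_width: 0.0264
clock 2.33 tcp [0.474  0.266  0.0412] yaw 10.21 tilt [0.0034 0.0015] w 0.0264 F [-0.5 -1.3  6. ]
q [ 0.51  0.48 -0.18  0.91 -0.    1.9 ]
shift [ 0.065  0.127 -0.094] turn [-0.021 -0.009 -0.005]
```

View pics/c_w4.png

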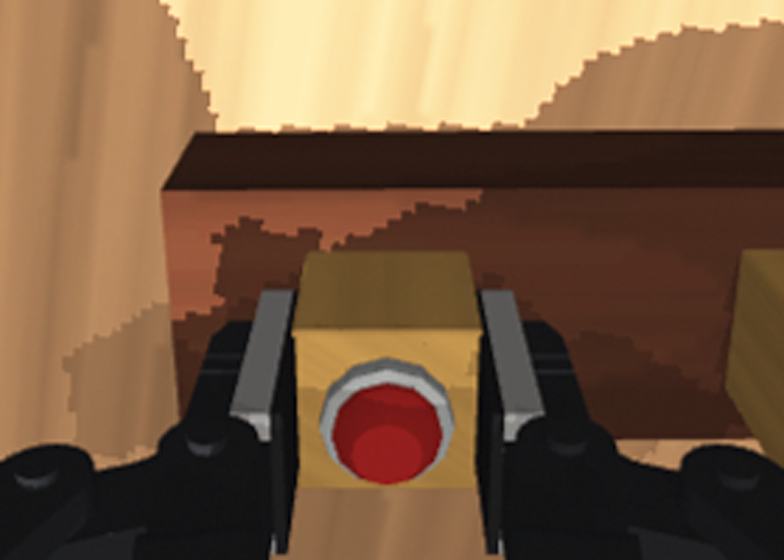

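```bash
python3 -m handwheel '[[-0.02,-0.5,0,0,0,0],[-0.02,-1.3,0,0,0,0],[0,-2.5,0,0,0,0],[0,-4,0,0,0,0],[0,-4,0,0,0,0]]'
python3 - <<'E'
from h import *
print("tin",onz("side1",177,310,0),onz("scene1",435,281,0))
delta([.6256,.034,.141],0)
grab("wrist","w5")
E
```

```text
clock: 3.0
eef_pos: [0.4748, 0.2667, 0.1433]
tool_rot: [-0.54, 0.453, -0.454, 0.545]
ft_force: [0.5, 0.8, -0.8]
grip_width: 0.0269
tin [0.73219502 0.26843842 0.        ] [0.74621214 0.25346454 0.        ]
clock 3.0 tcp [0.4748 0.2667 0.1433] yaw 10.21 tilt [0.0065 0.0037] w 0.0269 F [ 0.5  0.8 -0.8]
q [ 0.51  0.37 -0.04  1.15  0.    1.9 ]
shift [10.228  0.095  4.284] turn [-0.039  1.021 -0.018]
```

View pics/w5.png

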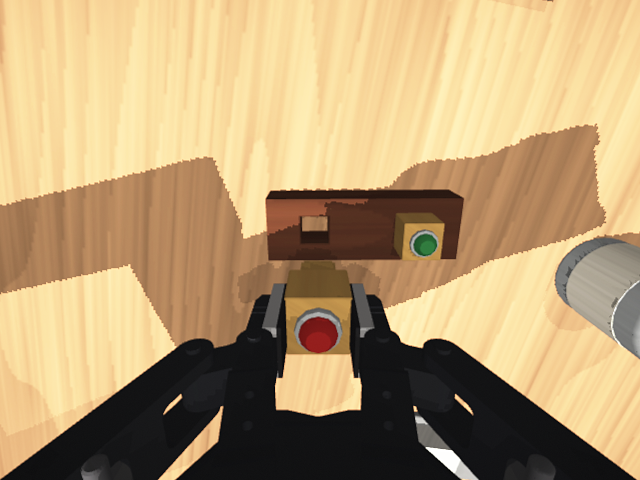

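```bash
python3 -m handwheel '[[2.0,0,0.8,0,0.2,0],[4.1,0,1.7,0,0.4,0],[6.2,0.05,2.6,0,0.6,0],[8.3,0.1,3.5,0,0.8,0],[10.2,0.1,4.28,-0.04,1.02,-0.02]]'
python3 -m handwheel '[[0,0,0,0,0,0],[0,0,0,0,0,0],[0,0,0,0,0,0],[0,0,0,0,0,0],[0,0,0,0,0,0]]'
python3 - <<'E'
from h import *
delta([.6256,.034,.141],0)
grab("wrist","w6"); cv2.imwrite("pics/c_w6.png",crop("w6",220,150,220,220,2.7))
E
```

```text
clock: 3.68
eef_pos: [0.6227, 0.0314, 0.1349]
tool_rot: [0.503, -0.502, 0.499, -0.496]
ft_force: [1.0, 0.8, -1.4]
grip_width: 0.0266
clock: 4.3
eef_pos: [0.6229, 0.0342, 0.1371]
tool_rot: [0.503, -0.5, 0.499, -0.498]
ft_force: [-0.9, 0.5, -1.8]
grip_width: 0.0266
clock 4.3 tcp [0.6229 0.0342 0.1371] yaw 0.08 tilt [-0.0063 -0.004 ] w 0.0266 F [-0.9  0.5 -1.8]
q [ 0.06  0.54  0.21  1.24 -0.    1.63]
shift [ 0.009 -0.157  0.105] turn [0.036 0.008 0.023]
```

View pics/w6.png

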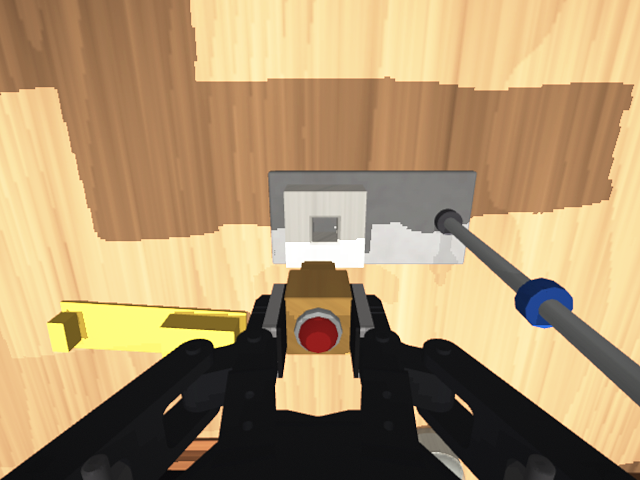

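View pics/c_w6.png

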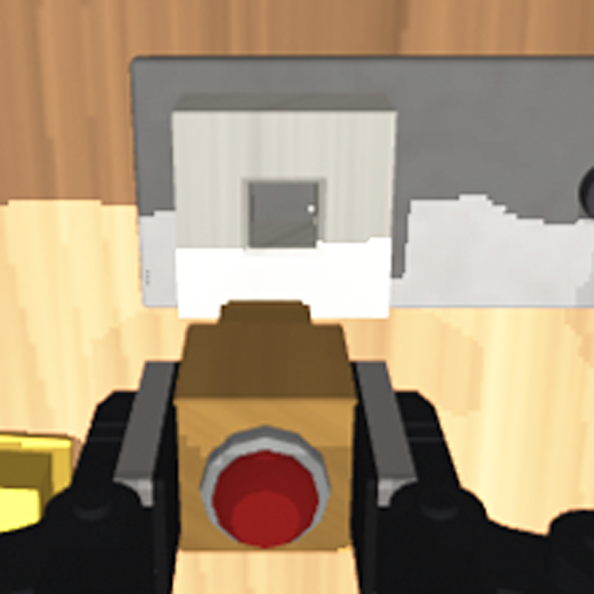

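```bash
cat >> h.py <<'E'
def mount(tag,px):
    obj=np.array([[-14,14,52],[14,14,52],[14,-14,52],[-14,-14,52],[-14,14,24],[14,14,24]],float)/1000
    K,R,t=cam(tag); px=np.array(px,float)
    ok,rv,tv=cv2.solvePnP(obj,px,K,None,flags=cv2.SOLVEPNP_ITERATIVE)
    pr=cv2.projectPoints(obj,rv,tv,K,None)[0][:,0]; Rm=R.T@cv2.Rodrigues(rv)[0]; o=R.T@(tv.ravel()-t)
    print("reproj",np.round((pr-px),1).tolist()); print("origin",np.round(o,4),"axis z",np.round(Rm[:,2],3),"x",np.round(Rm[:,0],3))
    return o,Rm
E
python3 - <<'E'
from h import *
w=lambda x,y:(220+x/2.7-.35,150+y/2.7-.35)
o,R=mount("w6",[w(*p) for p in [(176,400),(355,400),(352,549),(178,547),(189,325),(344,324)]])
q=np.array([onz("w6",*w(*p),.034) for p in [(172,110),(397,110),(389,317),(177,317)]]);print(q,q.mean(0))
q=np.array([onz("w6",*w(*p),.034) for p in [(243,178),(326,178),(323,251),(244,251)]]);print(q,q.mean(0))
E
```

```text
reproj [[-0.2, -0.4], [0.0, -0.1], [-0.8, 0.3], [1.0, 0.8], [0.6, -0.6], [-0.6, -0.1]]
origin [0.6212 0.0289 0.0988] axis z [-0.002  0.007  1.   ] x [1.    0.001 0.002]
[[0.59544382 0.0638484  0.034     ]
 [0.65555822 0.06399463 0.034     ]
 [0.65610209 0.00340382 0.034     ]
 [0.59499762 0.00316889 0.034     ]] [0.62552544 0.03360394 0.034     ]
[[0.61430911 0.04497155 0.034     ]
 [0.63702968 0.04503683 0.034     ]
 [0.6366642  0.02366912 0.034     ]
 [0.61445222 0.02359424 0.034     ]] [0.6256138  0.03431794 0.034     ]
```

```bash
python3 - <<'E'
from h import *
w=lambda x,y:(220+x/2.7-.35,150+y/2.7-.35)
q=np.array([onz("w6",*w(*p),.156) for p in [(176,400),(355,400),(352,549),(178,547)]]);print(q,q.mean(0))
q=np.array([onz("w6",*w(*p),.128) for p in [(189,325),(344,324)]]);print(q)
delta([.6256+.0015,.034+.002,.08],0)
E
```

```text
[[0.60771648 0.04616647 0.156     ]
 [0.63448926 0.04628629 0.156     ]
 [0.63488119 0.01950768 0.156     ]
 [0.60724802 0.0197317  0.156     ]] [0.62108374 0.03292304 0.156     ]
[[0.60731734 0.04523545 0.128     ]
 [0.63494936 0.04553921 0.128     ]]
clock 4.35 tcp [0.623  0.034  0.1371] yaw 0.07 tilt [-0.0063 -0.0041] w 0.0268 F [ 1.3 -0.8 -1.6]
q [ 0.06  0.54  0.21  1.24 -0.    1.63]
shift [-0.089  2.282  0.177] turn [0.036 0.007 0.023]
```

```bash
python3 -m handwheel '[[-0.08,0.5,0.18,0.02,0,0.02],[-0.08,1.1,0.18,0.04,0.01,0.03],[-0.08,1.8,0.18,0.04,0.01,0.03],[-0.08,2.28,0.18,0.04,0.01,0.03],[-0.08,2.28,0.18,0.04,0.01,0.03]]'
python3 -m handwheel '[[0,0,0,0,0,0],[0,0,0,0,0,0],[0,0,0,0,0,0],[0,0,0,0,0,0],[0,0,0,0,0,0]]'
python3 - <<'E'
from h import *
delta([.6271,.036,.08],0)
grab("wrist","w7"); cv2.imwrite("pics/c_w7.png",crop("w7",220,160,220,220,2.7)); grab("side","sd7"); cv2.imwrite("pics/c_sd7.png",crop("sd7",220,170,100,110,5.4))
grab("scene","sc7"); cv2.imwrite("pics/c_sc7.png",crop("sc7",310,225,100,100,5.8))
E
```

```text
clock: 4.97
eef_pos: [0.6262, 0.035, 0.078]
tool_rot: [-0.5, 0.501, -0.499, 0.499]
ft_force: [0.2, 0.1, -1.0]
grip_width: 0.0265
clock: 5.6
eef_pos: [0.6273, 0.0351, 0.0799]
tool_rot: [-0.499, 0.501, -0.5, 0.5]
ft_force: [0.9, 0.1, -1.1]
grip_width: 0.0269
clock 5.6 tcp [0.6273 0.0351 0.0799] yaw -0.1 tilt [0.0005 0.0011] w 0.0269 F [ 0.9  0.1 -1.1]
q [0.06 0.59 0.13 1.11 0.   1.63]
shift [-0.038 -0.004 -0.009] turn [-0.003 -0.01  -0.007]
```

View pics/c_w7.png

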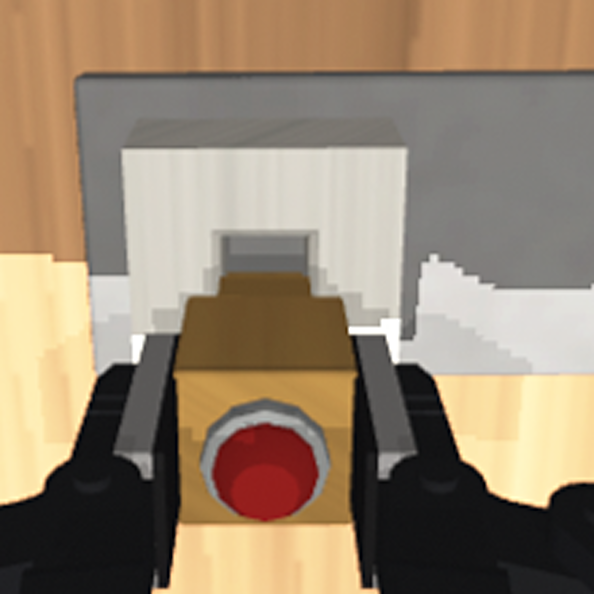

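View pics/c_sd7.png

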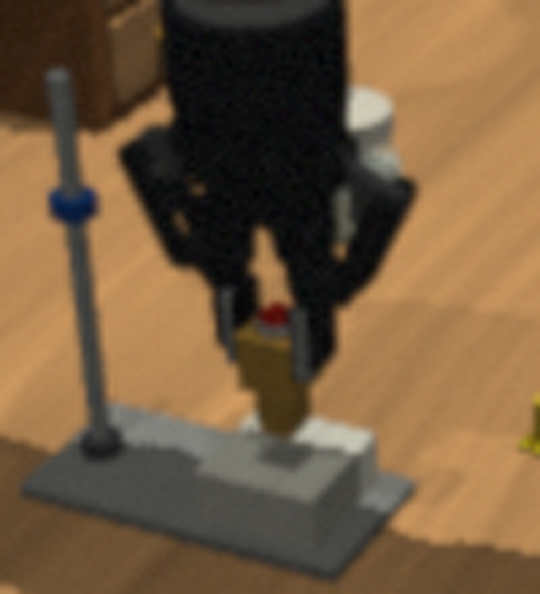

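View pics/c_sc7.png

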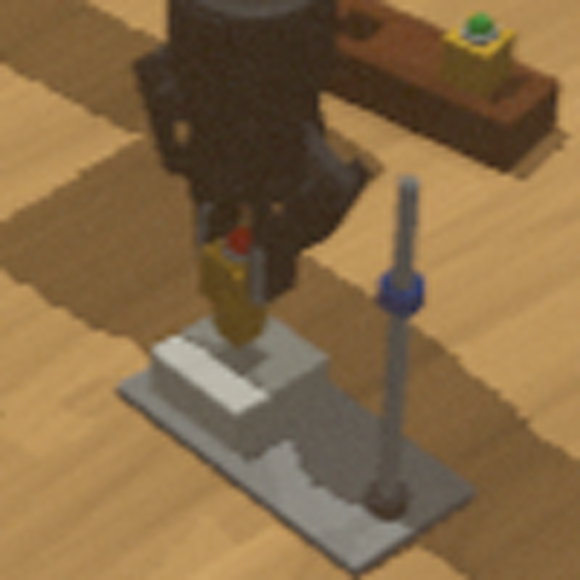

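```bash
python3 - <<'E'
from h import *
w=lambda x,y:(220+x/2.7-.35,160+y/2.7-.35)
o,R=mount("w7",[w(*p) for p in [(175,371),(355,371),(353,522),(178,522),(188,298),(344,297)]])
q=np.array([onz("w7",*w(*p),.099) for p in [(175,371),(355,371),(353,522),(178,522)]]);print(q,q.mean(0))
q=np.array([onz("w7",*w(*p),.071) for p in [(188,298),(344,297)]]);print(q)
q=np.array([onz("w7",*w(*p),.034) for p in [(213,231),(318,231)]]);print("hole back",q)
q=np.array([onz("w7",*w(*p),.034) for p in [(122,149),(407,149)]]);print("block back",q)
print("tip",onz("w7",*w(265,273),.052),onz("w7",*w(265,273),.047))
# predict from seated pose?
E
```

```text
reproj [[-0.2, -0.2], [0.1, -0.2], [-0.7, 0.5], [0.8, 0.5], [0.6, -0.5], [-0.7, -0.2]]
origin [0.6258 0.0299 0.0426] axis z [-0.008  0.018  1.   ] x [1.    0.002 0.007]
[[0.61192333 0.04740371 0.099     ]
 [0.63880325 0.04733107 0.099     ]
 [0.63926259 0.02032258 0.099     ]
 [0.61151335 0.02040506 0.099     ]] [0.62537563 0.03386561 0.099     ]
[[0.61167319 0.0462667  0.071     ]
 [0.63946546 0.04639033 0.071     ]]
hole back [[0.6141867  0.04485174 0.034     ]
 [0.63689634 0.04479546 0.034     ]]
block back [[0.59544837 0.06331873 0.034     ]
 [0.65529311 0.06317762 0.034     ]]
tip [0.62540732 0.04279443 0.052     ] [0.62540877 0.04061606 0.047     ]
```

```bash
python3 -m handwheel '[[-0.015,0.25,0,0,0,0],[-0.015,0.5,0,0,0,0],[-0.015,0.7,0,0,0,0],[-0.015,0.85,0,0,0,0],[-0.015,0.95,0,0,0,0]]'
python3 - <<'E'
from h import *
delta([.6271,.036,.0425],0)
grab("wrist","w8"); cv2.imwrite("pics/c_w8.png",crop("w8",220,160,220,220,2.7))
E
```

```text
clock: 6.38
eef_pos: [0.6272, 0.0354, 0.0556]
tool_rot: [-0.499, 0.501, -0.5, 0.5]
ft_force: [0.2, -0.2, -0.9]
grip_width: 0.0267
clock 6.38 tcp [0.6272 0.0354 0.0556] yaw -0.1 tilt [-0.      0.0011] w 0.0267 F [ 0.2 -0.2 -0.9]
q [0.06 0.61 0.1  1.06 0.   1.63]
shift [-0.021  0.525 -0.003] turn [ 0.    -0.01  -0.006]
```

View pics/c_w8.png

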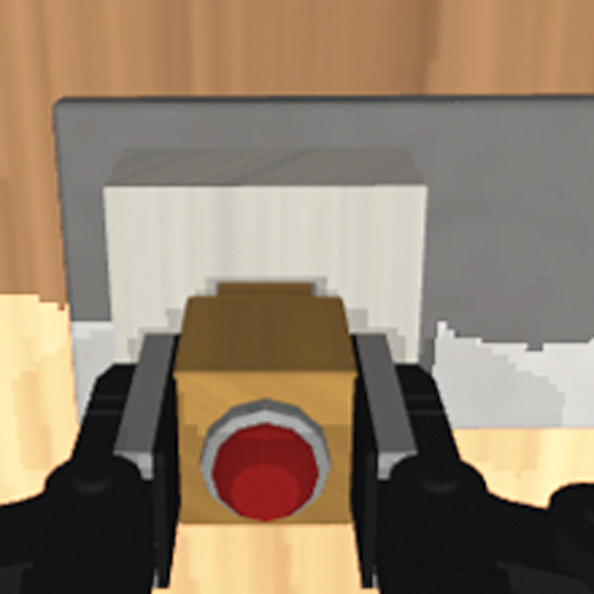

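```bash
python3 -m handwheel '[[0,0.15,0,0,0,0],[0,0.3,0,0,0,0],[0,0.4,0,0,0,0],[0,0.48,0,0,0,0],[0,0.54,0,0,0,0]]'
python3 - <<'E'
from h import *
delta([.6271,.036,.0425],0)
grab("wrist","w9"); cv2.imwrite("pics/c_w9.png",crop("w9",220,160,220,220,2.7))
E
```

```text
clock: 7.05
eef_pos: [0.6273, 0.0354, 0.0432]
tool_rot: [-0.499, 0.501, -0.5, 0.5]
ft_force: [-4.2, 0.5, 9.6]
grip_width: 0.0265
clock 7.05 tcp [0.6273 0.0354 0.0432] yaw -0.1 tilt [0.0005 0.0011] w 0.0265 F [-4.2  0.5  9.6]
q [0.06 0.62 0.09 1.03 0.   1.63]
shift [-0.022  0.027 -0.007] turn [-0.003 -0.01  -0.006]
```

View pics/c_w9.png

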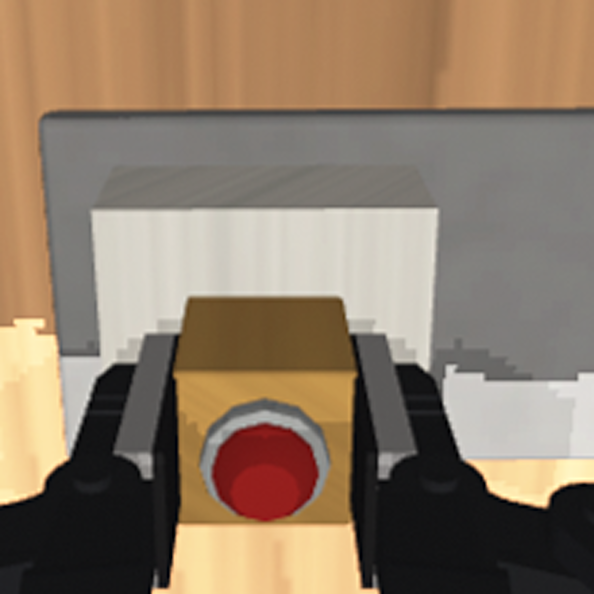

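```bash
python3 -m handwheel '[[0,0.04,0,0,0,0],[0,0.06,0,0,0,0],[0,0.06,0,0,0,0],[0,0.06,0,0,0,0],[0,0.06,0,0,0,0]]'
python3 -m handwheel '[[0,0.0,0,0,0,0],[0,0,0,0,0,0],[0,0,0,0,0,0],[0,0,0,0,0,0],[0,0,0,0,0,0]]' 0.3
python3 - <<'E'
from h import *
delta([.6271,.036,.0425],0)
grab("wrist","w10"); cv2.imwrite("pics/c_w10.png",crop("w10",220,160,220,220,2.7))
E
```

```text
clock: 7.72
eef_pos: [0.6273, 0.0354, 0.0432]
tool_rot: [0.499, -0.5, 0.501, -0.5]
ft_force: [-5.8, -1.1, 9.1]
grip_width: 0.0266
clock: 8.35
eef_pos: [0.6272, 0.0354, 0.0408]
tool_rot: [-0.499, 0.501, -0.5, 0.5]
ft_force: [-0.0, 0.3, 0.6]
grip_width: 0.0554
clock 8.35 tcp [0.6272 0.0354 0.0408] yaw -0.1 tilt [0.0001 0.0011] w 0.0554 F [-0.   0.3  0.6]
q [0.06 0.63 0.08 1.03 0.   1.63]
shift [-0.022 -0.068 -0.006] turn [-0.    -0.01  -0.006]
```

View pics/c_w10.png

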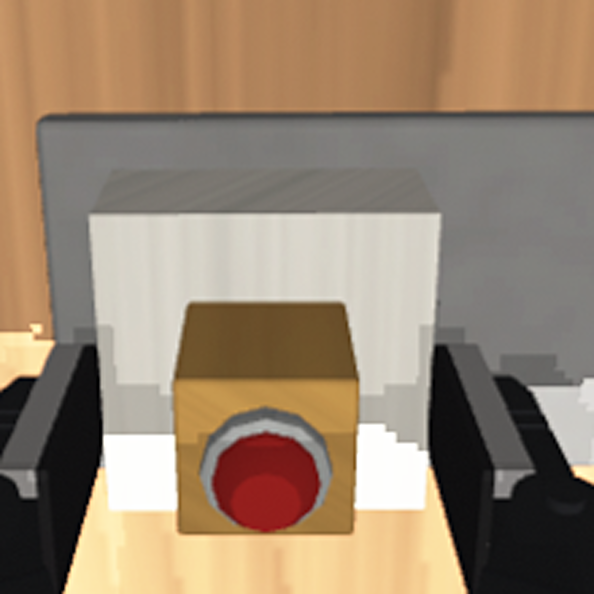

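```bash
python3 -m handwheel '[[0,-0.6,0,0,0,0],[0,-1.6,0,0,0,0],[0,-3,0,0,0,0],[0,-4.5,0,0,0,0],[0,-5.5,0,0,0,0]]'
python3 - <<'E'
from h import *
delta([.465,-.24,.13],-90)
delta([.465,-.24,.13],90)
grab("wrist","w11");grab("side","sd11"); grab("scene","sc11")
a=crop("side1".replace("side1","sd11"),220,170,100,110,5); b=crop("sc11",310,225,60,110,5); c=crop("w11",260,200,100,120,4.58)[:550]
cv2.imwrite("pics/c11.png",np.hstack([a,b[:550]]))
cv2.imwrite("pics/c11w.png",crop("w11",220,190,240,160,3.3))
E
```

```text
clock: 9.02
eef_pos: [0.6282, 0.0353, 0.1822]
tool_rot: [0.498, -0.5, 0.501, -0.501]
ft_force: [0.3, 1.1, -1.2]
grip_width: 0.0556
clock 9.03 tcp [0.6282 0.0353 0.1822] yaw -0.1 tilt [0.0045 0.0014] w 0.0556 F [ 0.3  1.1 -1.2]
q [0.06 0.52 0.29 1.33 0.   1.63]
shift [11.028  2.044 -6.518] turn [-0.014  8.99  -0.026]
clock 9.03 tcp [0.6282 0.0353 0.1822] yaw -0.1 tilt [0.0045 0.0014] w 0.0556 F [ 0.3  1.1 -1.2]
q [0.06 0.52 0.29 1.33 0.   1.63]
shift [11.028  2.044 -6.518] turn [-0.026 -9.01   0.014]
```

View pics/c11.png

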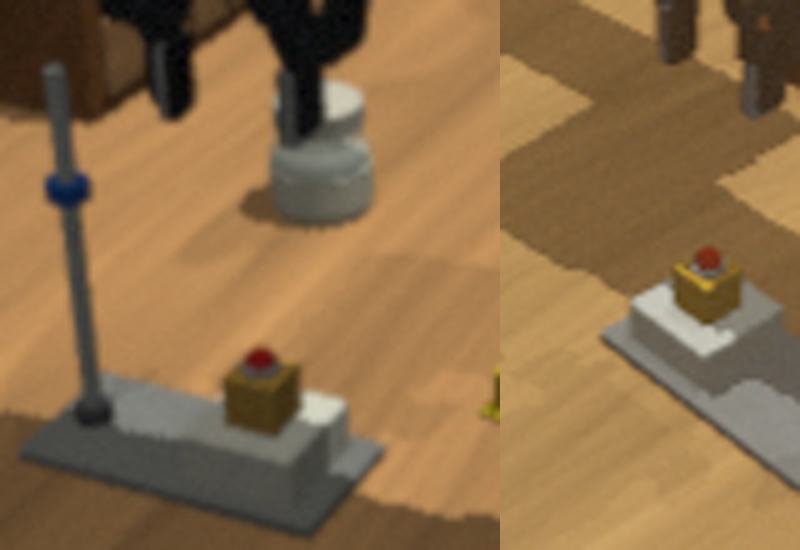

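View pics/w11.png

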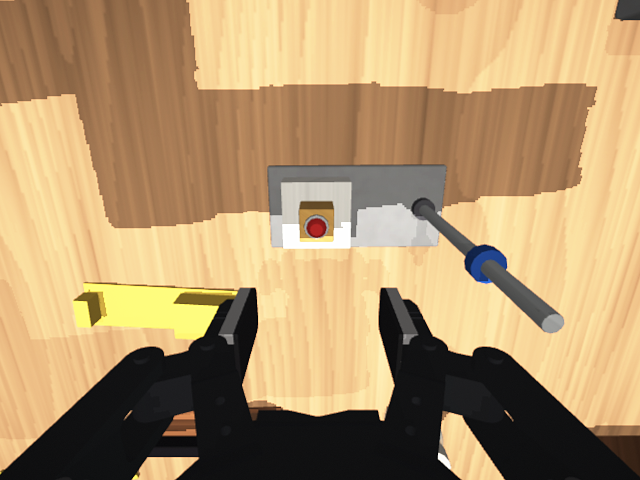

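View pics/c11w.png

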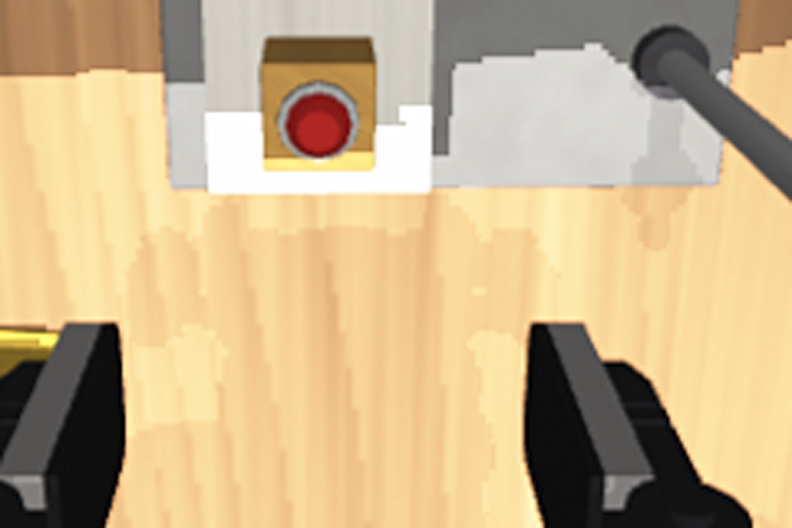

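```bash
python3 -m handwheel '[[1.2,0,-0.7,0,-1,0],[2.4,0.3,-1.4,0,-2,0],[3.7,0.6,-2.2,0,-3,0],[5,0.8,-2.9,0,-4,0],[6.2,1,-3.7,0,-5,0]]'
python3 - <<'E'
from h import *
delta([.465,-.2395,.15],90)
print("collar",tri([("side1",233.3,207.4),("scene1",378.8,275),("w11",486,264),("w6",544,303)]),tri([("w11",486,264),("w6",544,303)]))
for t,u,v in [("side1",233.3,207.4),("scene1",378.8,275),("w11",486,264),("w6",544,303)]:
    print(t,proj(t,[.7265,.0337,.137]),u,v)
E
```

```text
clock: 9.8
eef_pos: [0.5329, -0.1203, 0.1517]
tool_rot: [-0.665, 0.241, -0.24, 0.665]
ft_force: [-0.1, -0.4, -0.4]
grip_width: 0.0556
clock 9.8 tcp [ 0.5329 -0.1203  0.1517] yaw 50.22 tilt [-0.0021  0.0016] w 0.0556 F [-0.1 -0.4 -0.4]
q [-0.22  0.38 -0.01  1.18  0.    0.47]
shift [ 0.963  0.066 -5.4  ] turn [-0.004 -3.978 -0.015]
collar [0.72762373 0.03328156 0.13655424] [0.72626278 0.033228   0.13733549]
side1 [233.8804731  207.54242196] 233.3 207.4
scene1 [378.18539019 274.55635946] 378.8 275
w11 [486.27091125 263.0217355 ] 486 264
w6 [544.26352448 301.75824961] 544 303
```

```bash
python3 -m handwheel '[[0.2,0,-1.3,0,-1,0],[0.4,0,-2.6,0,-2,0],[0.7,0.05,-4,0,-3,0],[0.96,0.06,-5.4,0,-3.98,0],[0.96,0.06,-5.4,0,-3.98,0]]'
python3 - <<'E'
from h import *
delta([.465,-.2395,.15],90)
grab("wrist","w12")
E
```

```text
clock: 10.42
eef_pos: [0.4639, -0.2395, 0.1504]
tool_rot: [-0.706, 0.004, -0.003, 0.708]
ft_force: [-0.2, 1.7, -0.1]
grip_width: 0.0557
clock 10.43 tcp [ 0.4639 -0.2395  0.1504] yaw 89.47 tilt [-0.0021  0.0021] w 0.0557 F [-0.2  1.7 -0.1]
q [-0.48  0.33 -0.08  1.16  0.   -0.47]
shift [0.045 0.015 0.001] turn [-0.012 -0.053 -0.012]
```

View pics/w12.png

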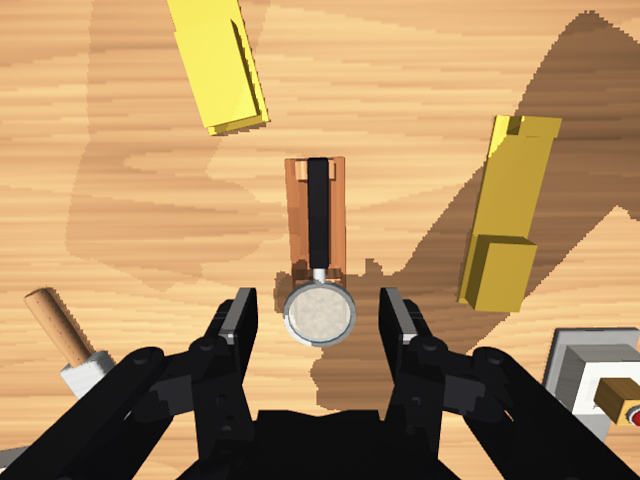

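The loupe with its black handle at (318,213) and lens at (319,313) is on the brown rest. The yellow look-alikes at (225,70) and (505,230) are clear of the reach.

```bash
python3 - <<'E'
from h import *
cv2.imwrite("pics/c_w12.png",crop("w12",260,145,120,210,2.8))
E
```

```text
(no output)
```

View pics/c_w12.png

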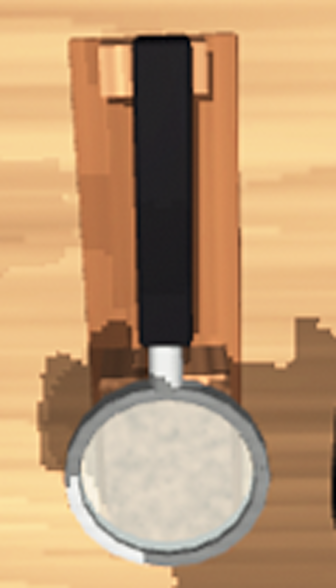

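```bash
python3 - <<'E'
from h import *
w=lambda x,y:(260+x/2.8-.35,145+y/2.8-.35)
q=np.array([onz("w12",*w(*p),.034) for p in [(66,470),(270,470),(167,385),(167,564)]]);print(q.round(4),q.mean(0))
a=onz("w12",*w(162.5,37),.038);b=onz("w12",*w(166,346),.038);print("handle ends",a,b,np.degrees(np.arctan2(b[1]-a[1],b[0]-a[0])))
c=[q[0:2].mean(0)[1]]; 
g=onz("w12",*w(162.5,37),.038)
d=(q.mean(0)-a)[:2]; print("yaw loupe",np.degrees(np.arctan2(d[1],d[0])),np.linalg.norm(d))
E
```

```text
[[ 0.5406 -0.27    0.034 ]
 [ 0.5413 -0.2073  0.034 ]
 [ 0.5119 -0.2387  0.034 ]
 [ 0.5753 -0.2392  0.034 ]] [ 0.54227564 -0.2388125   0.034     ]
handle ends [ 0.40944729 -0.23908423  0.038     ] [ 0.49737808 -0.23892201  0.038     ] 0.10569958757305165
yaw loupe 0.11721210086352489 0.13282863273737203
```

```bash
python3 - <<'E'
from h import *
delta([.4634,-.239,.0125],90.1)
E
```

```text
clock 10.47 tcp [ 0.4647 -0.2385  0.1506] yaw 89.49 tilt [-0.0015  0.0025] w 0.0557 F [ 0.2  0.6 -0.7]
q [-0.48  0.33 -0.08  1.16  0.   -0.47]
shift [-0.042  5.523 -0.032] turn [-0.014 -0.061 -0.009]
```

```bash
python3 -m handwheel '[[-0.03,1.3,-0.02,-0.01,-0.05,-0.01],[-0.03,2.7,-0.02,-0.01,-0.05,-0.01],[-0.03,3.9,-0.02,-0.01,-0.05,-0.01],[-0.03,4.6,-0.02,-0.01,-0.05,-0.01],[-0.03,4.9,-0.02,-0.01,-0.05,-0.01]]' 0
python3 - <<'E'
from h import *
delta([.4634,-.239,.0125],90.1)
grab("wrist","w13")
E
```

```text
clock: 11.1
eef_pos: [0.4645, -0.237, 0.0274]
tool_rot: [-0.707, -0.001, 0.002, 0.708]
ft_force: [0.2, 0.4, 1.1]
grip_width: 0.0431
clock 11.1 tcp [ 0.4645 -0.237   0.0274] yaw 90.24 tilt [-0.0007  0.0012] w 0.0431 F [0.2 0.4 1.1]
q [-0.47  0.46 -0.25  0.86  0.   -0.48]
shift [-0.043  0.597 -0.082] turn [-0.007  0.014 -0.004]
```

View pics/w13.png

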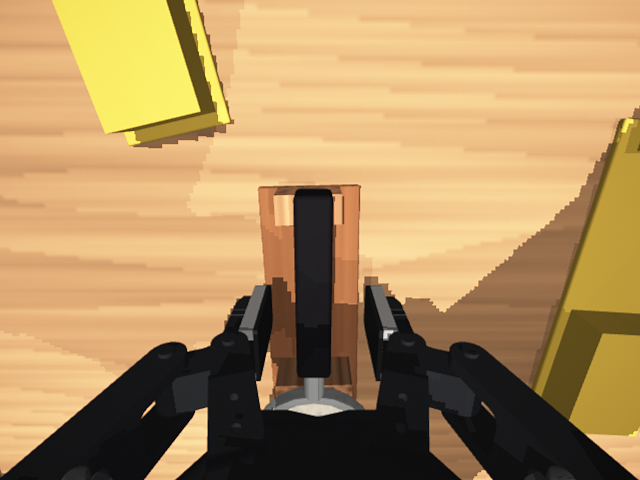

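```bash
python3 -m handwheel '[[-0.03,0.2,-0.06,0,0,0],[-0.04,0.4,-0.08,0,0,0],[-0.04,0.55,-0.08,0,0,0],[-0.04,0.57,-0.08,0,0,0],[-0.04,0.57,-0.08,0,0,0]]'
python3 - <<'E'
from h import *
delta([.4634,-.239,.0125],90.1)
E
python3 -m handwheel '[[0,0,0,0,0,0],[0,0,0,0,0,0],[0,0,0,0,0,0],[0,0,0,0,0,0],[0,0,0,0,0,0]]' -1
python3 - <<'E'
from h import *
delta([.4634,-.239,.0125],90.1)
grab("wrist","w14")
E
```

```text
clock: 11.78
eef_pos: [0.4643, -0.2407, 0.015]
tool_rot: [0.707, 0.002, -0.0, -0.707]
ft_force: [0.7, -0.1, -0.2]
grip_width: 0.0427
clock 11.78 tcp [ 0.4643 -0.2407  0.015 ] yaw 90.19 tilt [ 0.0023 -0.0007] w 0.0427 F [ 0.7 -0.1 -0.2]
q [-0.48  0.48 -0.26  0.83  0.   -0.48]
shift [-0.036  0.102  0.068] turn [0.004 0.009 0.013]
clock: 12.4
eef_pos: [0.4645, -0.2408, 0.0152]
tool_rot: [0.707, 0.002, -0.0, -0.707]
ft_force: [-0.3, -0.6, 3.5]
grip_width: 0.015
clock 12.4 tcp [ 0.4645 -0.2408  0.0152] yaw 90.19 tilt [ 0.0026 -0.0011] w 0.015 F [-0.3 -0.6  3.5]
q [-0.48  0.48 -0.26  0.83  0.   -0.48]
shift [-0.043  0.107  0.073] turn [0.006 0.009 0.015]
```

View pics/w14.png

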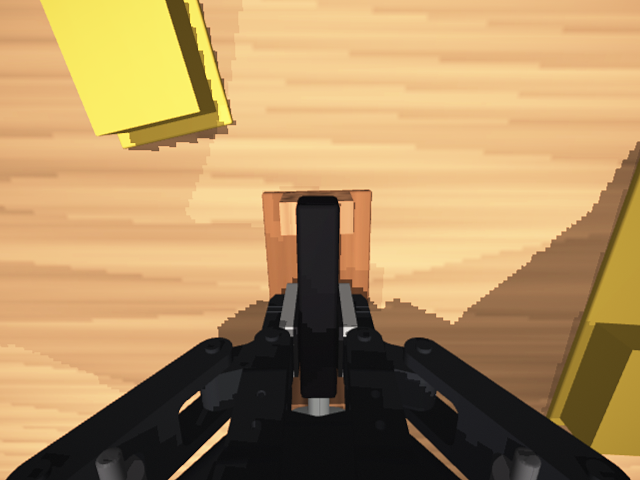

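```bash
python3 -m handwheel '[[0,-0.4,0,0,0,0],[0,-1,0,0,0,0],[0,-2.2,0,0,0,0],[0,-3.6,0,0,0,0],[0,-4.8,0,0,0,0]]'
python3 - <<'E'
from h import *
delta([.5466,.0335,.135],90)
grab("side","sd15"); grab("wrist","w15"); grab("scene","sc15")
cv2.imwrite("pics/c_sd15.png",crop("sd15",280,90,180,150,4))
E
```

```text
clock: 13.08
eef_pos: [0.4642, -0.2406, 0.1372]
tool_rot: [0.708, 0.003, -0.0, -0.707]
ft_force: [1.0, -0.3, -1.6]
grip_width: 0.0148
clock 13.07 tcp [ 0.4642 -0.2406  0.1372] yaw 90.21 tilt [ 0.0035 -0.0012] w 0.0148 F [ 1.  -0.3 -1.6]
q [-0.48  0.34 -0.11  1.12  0.   -0.48]
shift [ 3.334  0.087 10.95 ] turn [0.007 0.021 0.02 ]
```

View pics/c_sd15.png

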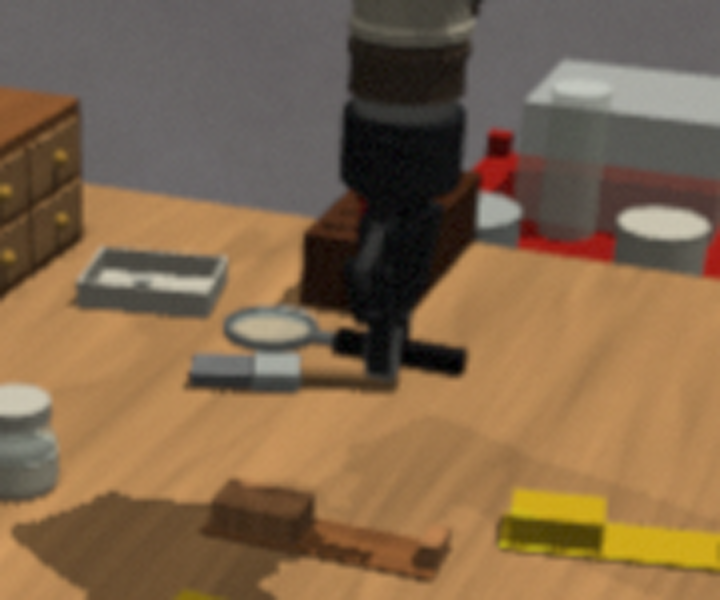

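View pics/w15.png

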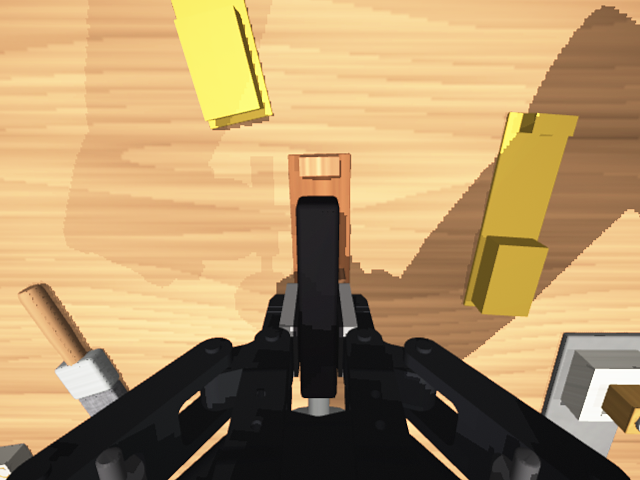

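```bash
python3 -m handwheel '[[0.5,0.05,2,0,0,0],[1.2,0.08,4.1,0,0,0],[1.9,0.08,6.3,0,0,0],[2.6,0.08,8.6,0,0.02,0.02],[3.25,0.08,10.6,0,0.02,0.02]]'
python3 -m handwheel '[[0,0,0.2,0,0,0],[0,0,0.3,0,0,0],[0,0,0.3,0,0,0],[0,0,0.3,0,0,0],[0,0,0.3,0,0,0]]'
python3 - <<'E'
from h import *
delta([.5466,.0335,.1217],90)
grab("side","sd16"); grab("wrist","w16"); grab("scene","sc16")
cv2.imwrite("pics/c_sd16.png",crop("sd16",220,170,130,100,6))
cv2.imwrite("pics/c_sc16.png",crop("sc16",310,225,100,100,6))
E
```

```text
clock: 13.85
eef_pos: [0.5437, 0.0268, 0.1317]
tool_rot: [0.707, -0.001, -0.002, -0.707]
ft_force: [0.1, -0.8, -0.6]
grip_width: 0.0146
clock: 14.48
eef_pos: [0.5442, 0.0313, 0.133]
tool_rot: [0.707, -0.001, 0.0, -0.707]
ft_force: [0.0, -0.3, -1.4]
grip_width: 0.015
clock 14.47 tcp [0.5442 0.0313 0.133 ] yaw 89.9 tilt [-0.0014 -0.0006] w 0.015 F [ 0.  -0.3 -1.4]
q [ 0.06  0.39 -0.05  1.13 -0.    0.06]
shift [0.096 0.451 0.089] turn [ 0.004 -0.01  -0.008]
```

View pics/c_sd16.png

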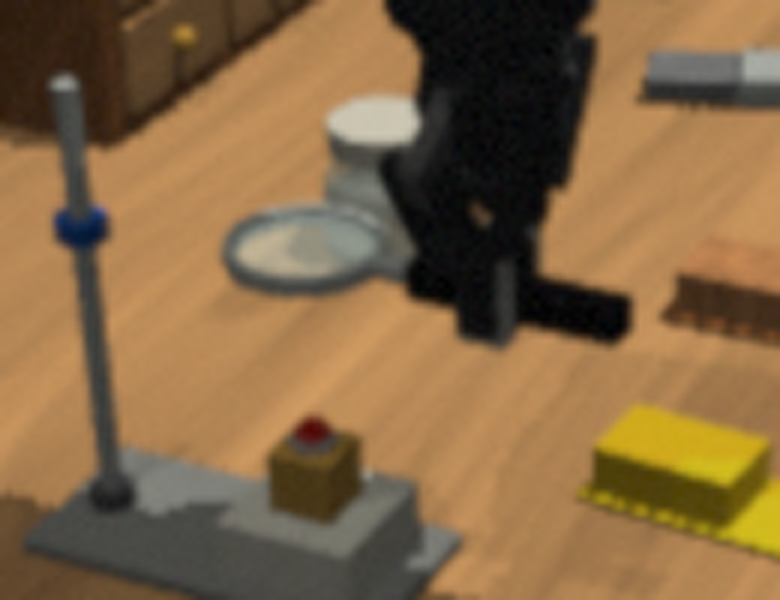

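View pics/c_sc16.png

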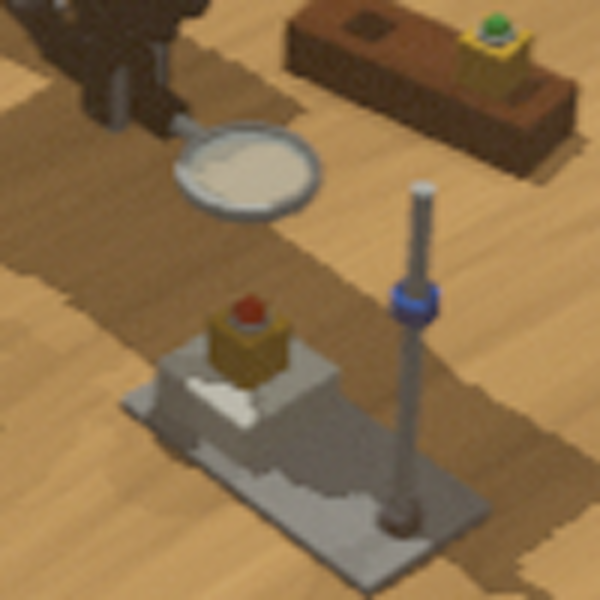

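View pics/w16.png

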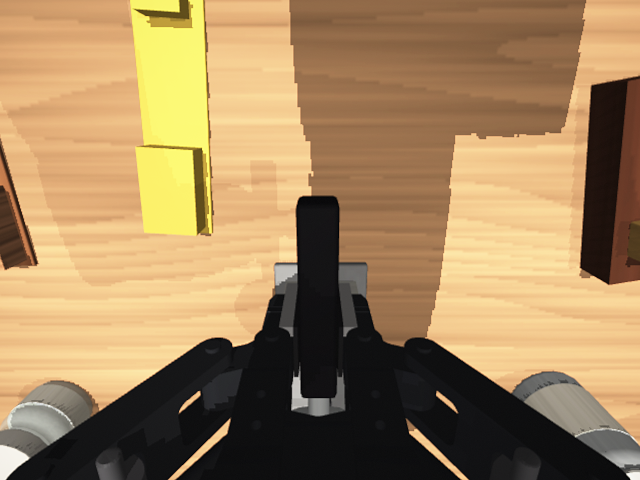

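```bash
python3 - <<'E'
from h import *
np.set_printoptions(precision=4,suppress=True)
a=lambda x,y:("sd16",220+x/6-.42,170+y/6-.42)
b=lambda x,y:("sc16",310+x/6-.42,225+y/6-.42)
L=tri([a(305,248),b(247,171)]); S=tri([a(314,421),b(250,298)]); C=tri([a(81,227),b(415,303)])
print(L,S,C); print("L-S",L-S,"C-L",C-L)
o=bot.get_obs(); print("L by tcp",o["eef_pos"]+np.array([.079,0,.0148]))
# overlay predicted rim circle from tcp in both views
for tag,f in(("sd16",lambda u,v:((u+.42-220)*6,(v+.42-170)*6)),("sc16",lambda u,v:((u+.42-310)*6,(v+.42-225)*6))):
    c=o["eef_pos"]+np.array([.079,0,.0148]); t=np.linspace(0,6.283,73)
    P=np.array([f(*proj(tag,c+[.032*np.cos(k),.032*np.sin(k),h])) for k in t for h in(-.004,.004)])
    print(tag,P.min(0),P.max(0),(P.min(0)+P.max(0))/2)
E
```

```text
[0.6272 0.031  0.1486] [0.6269 0.0347 0.0729] [0.7288 0.0335 0.1368]
L-S [ 0.0003 -0.0036  0.0757] C-L [ 0.1016  0.0025 -0.0118]
L by tcp [0.6233 0.0318 0.1478]
sd16 [228.3282 204.5392] [397.9813 302.6608] [313.1547 253.6   ]
sc16 [169.8116 115.9481] [315.8962 220.9979] [242.8539 168.473 ]
```

```bash
python3 - <<'E'
from h import *
cv2.imwrite("pics/c_w16.png",crop("w16",260,180,120,240,2.5))
E
```

```text
(no output)
```

View pics/c_w16.png

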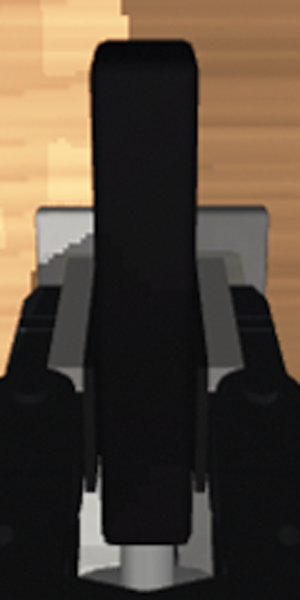

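```bash
python3 - <<'E'
from h import *
np.set_printoptions(precision=4,suppress=True)
w=lambda x,y:(260+x/2.5-.3,180+y/2.5-.3)
for z in (.152,.156,.160):
  A=onz("w16",*w(145,71),z); B=onz("w16",*w(147,545),z); print(z,"end top",A,B,"len",B[0]-A[0],"bottom",onz("w16",*w(145,40),z-.016))
print("widths", onz("w16",*w(93,75),.156)-onz("w16",*w(198,75),.156), onz("w16",*w(103,540),.156)-onz("w16",*w(191,540),.156))
e1,e2=onz("w16",*w(36,207),.008),onz("w16",*w(269,207),.008); print("plate",e1,e2)
E
```

```text
0.152 end top [0.4927 0.0312 0.152 ] [0.5811 0.0314 0.152 ] len 0.08838516422739323 bottom [0.4917 0.0312 0.136 ]
0.156 end top [0.4916 0.0312 0.156 ] [0.5771 0.0314 0.156 ] len 0.08552397281039009 bottom [0.4908 0.0312 0.14  ]
0.16 end top [0.4906 0.0312 0.16  ] [0.5732 0.0314 0.16  ] len 0.08266278139338695 bottom [0.4898 0.0312 0.144 ]
widths [-0.    -0.015  0.   ] [-0.     -0.0153  0.    ]
plate [ 0.5784 -0.0058  0.008 ] [0.5785 0.0729 0.008 ]
```

```bash
python3 -m handwheel '[[0,0.15,0.05,0,0,0],[0,0.3,0.1,0,0,0],[0,0.47,0.11,0,0,0],[0,0.47,0.11,0,0,0],[0,0.47,0.11,0,0,0]]'
python3 -m handwheel '[[0,0,0,0,0,0],[0,0,0,0,0,0],[0,0,0,0,0,0],[0,0,0,0,0,0],[0,0,0,0,0,0]]'
python3 - <<'E'
from h import *
delta([.5466,.0335,.1217],90)
grab("side","sd17"); grab("wrist","w17"); grab("scene","sc17")
cv2.imwrite("pics/c_sd17.png",crop("sd17",225,180,80,80,7.5))
cv2.imwrite("pics/c_sc17.png",crop("sc17",325,235,75,75,8))
E
```

```text
clock: 15.25
eef_pos: [0.5443, 0.035, 0.1211]
tool_rot: [0.707, -0.0, -0.001, -0.707]
ft_force: [0.2, -0.9, -1.0]
grip_width: 0.0151
clock: 15.88
eef_pos: [0.5443, 0.035, 0.1212]
tool_rot: [0.707, -0.0, -0.0, -0.707]
ft_force: [0.2, 0.3, -1.2]
grip_width: 0.015
clock 15.88 tcp [0.5443 0.035  0.1212] yaw 90.0 tilt [-0.0013 -0.0006] w 0.015 F [ 0.2  0.3 -1.2]
q [ 0.06  0.4  -0.06  1.11 -0.    0.06]
shift [ 0.092 -0.021 -0.06 ] turn [ 0.003 -0.    -0.008]
```

View pics/c_sd17.png

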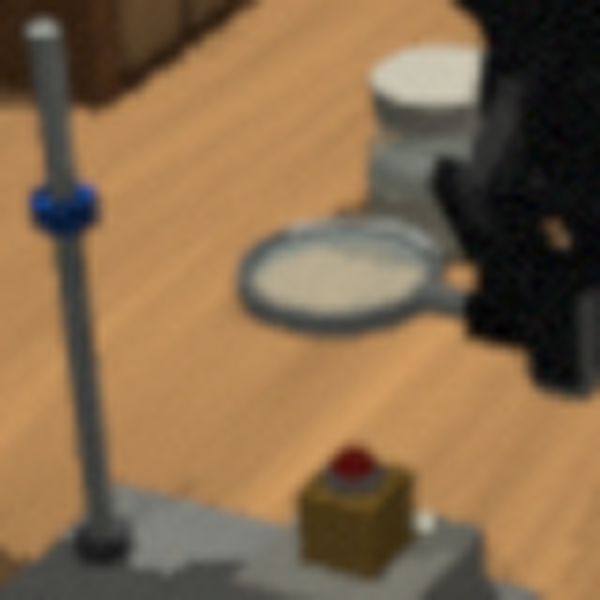

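View pics/c_sc17.png

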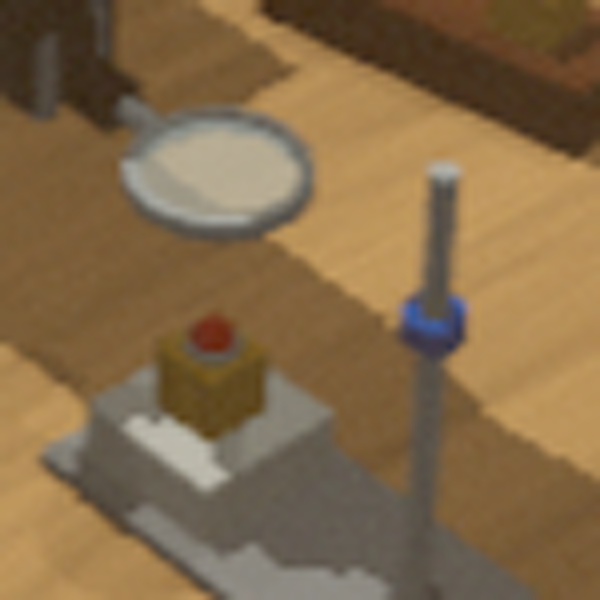

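```bash
python3 - <<'E'
from h import *
np.set_printoptions(precision=4,suppress=True)
a=lambda x,y:("sd17",225+x/7.5-.43,180+y/7.5-.43)
b=lambda x,y:("sc17",325+x/8-.44,235+y/8-.44)
L=tri([a(341.5,274),b(216,173.5)]); S=tri([a(353,450),b(213,322)]); C=tri([a(65.5,209),b(434,325)])
print(L,S,C); print("L-S",L-S,"C-L",C-L)
from scipy.optimize import least_squares
# rim fit: extents in both views
def ext(c):
    t=np.linspace(0,6.283,121); r=[]
    for tag,f in(("sd17",lambda p:((p[0]+.43-225)*7.5,(p[1]+.43-180)*7.5)),("sc17",lambda p:((p[0]+.44-325)*8,(p[1]+.44-235)*8))):
        P=np.array([f(proj(tag,c+np.array([.032*np.cos(k),.032*np.sin(k),h]))) for k in t for h in(-.004,.004)])
        r+=[P[:,0].min(),P[:,0].max(),P[:,1].min(),P[:,1].max()]
    return np.array(r)
m=np.array([238,445,215,333,119,313,105,242.])
s=least_squares(lambda c:ext(c)-m,L); print("rim fit",s.x,s.fun)
E
```

```text
[0.6273 0.034  0.1364] [0.6282 0.0334 0.0724] [0.7287 0.0334 0.1366]
L-S [-0.0009  0.0005  0.064 ] C-L [ 0.1014 -0.0006  0.0002]
rim fit [0.6273 0.0338 0.1369] [-1.999   2.0386 -2.8203  2.6755 -0.1322  0.0783 -1.6445  1.8188]
```

```bash
python3 -m handwheel '[[0.02,0,0,0,0,0],[0.04,0,-0.01,0,0,0],[0.04,0,-0.01,0,0,0],[0.04,0,-0.01,0,0,0],[0.04,0,-0.01,0,0,0]]'
python3 -m handwheel '[[0,0,0,0,0,0],[0,0,0,0,0,0],[0,0,0,0,0,0],[0,0,0,0,0,0],[0,0,0,0,0,0]]'
python3 - <<'E'
from h import *
delta([.5466,.0335,.1217],90); print(np.round(bot.get_obs()["joint_vel"],3))
grab("scene","sc18"); grab("side","sd18")
E
```

```text
clock: 16.65
eef_pos: [0.5453, 0.0347, 0.1211]
tool_rot: [0.707, -0.001, -0.0, -0.707]
ft_force: [0.9, -0.5, -0.8]
grip_width: 0.0148
clock: 17.27
eef_pos: [0.5453, 0.0348, 0.1212]
tool_rot: [0.707, -0.0, -0.0, -0.707]
ft_force: [-0.6, 0.0, -0.7]
grip_width: 0.0147
clock 17.27 tcp [0.5453 0.0348 0.1212] yaw 90.0 tilt [-0.0014 -0.0006] w 0.0147 F [-0.6  0.  -0.7]
q [ 0.06  0.4  -0.06  1.11 -0.    0.06]
shift [ 0.052 -0.022 -0.05 ] turn [ 0.003  0.    -0.008]
[-0.    -0.    -0.     0.001  0.001  0.   ]
```

View pics/sc18.png

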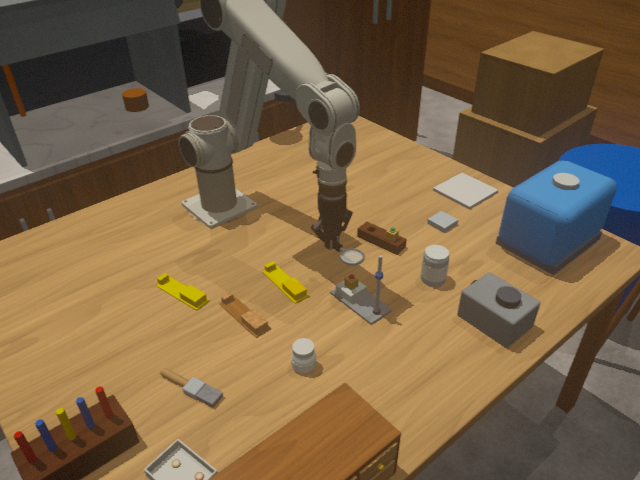

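View pics/sd18.png

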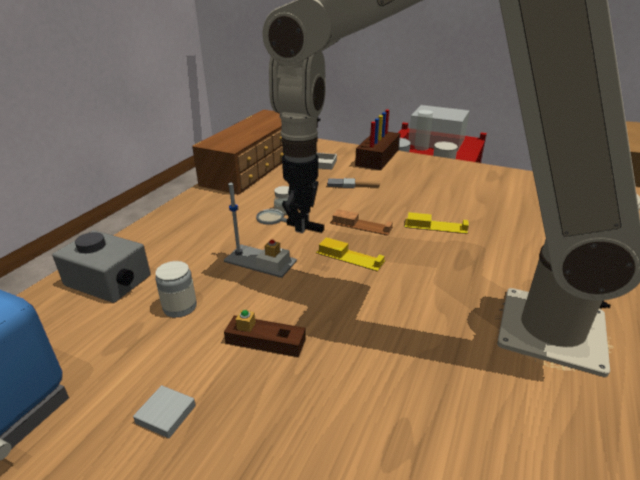

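The final views show the loupe lens at scene (352,257) over the red stone at (351,281). The collar and green mounting are where they started, and nothing else has moved. The arm is still, so I'm handing in.

```bash
python3 -c "
from workcell import bot
print(bot.job_done())"
```

```text
the job is handed in; nothing more can be done
None
```

The red mounting is in the jig's socket and released. The gripper is holding the loupe level over the red stone, with the lens at the blue collar's height. I handed the job in at about 17 s of the 64 s allowed; `job_done` gives no verdict, so the checks below are mine.

- **Seating:** I pressed until the shank stopped moving, at about 9 N. After I let go, the wrist, side and scene pictures showed the head's underside flat on the socket block. I had no direct measure that it was fully home.
- **Lens height:** the side and scene pictures put the lens centre at 136.4 to 136.9 mm and the collar at 136.6 mm. The lens is level to about 0.1° by the arm's reading.
- **Lens centring:** before the last 1 mm move along x, those two views put the lens within about 1 mm of the stone. I did not measure again after that move.
- **Disagreement:** the x estimates for the lens did not agree. The arm's own position reading suggested it should go 1 to 2 mm farther from the robot. The wrist camera suggested about 1 mm the other way. I went by the side and scene views, so treat the centring as good to about 2 mm.
- **Everything else:** the final wide pictures showed the collar, green mounting, yellow look-alikes and other bench items where they began. The arm was still, and no contact showed in the wrist force.

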